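Find the concealed catch and open the rearing box

ROBOT

A 7-joint arm with a two-finger parallel gripper is mounted at the origin on a cart in front of the work surface, level with it; the furniture and walls round the work are solid. World frame = base frame: x ahead of the robot, y to its left, z up, the work surface at z = 0. Lengths are in m, angles in rad, forces in N, time in s.
With the tool pointing down it reaches from about 0.4 to 0.875 m from the base axis. Payload 6.5 kg.
Tool frame: the origin (TCP) lies at the very end of the fingers, on their centre line; the grasp point (between the pads) lies 19 mm behind it; z points along the fingers, y is the line along which they close (so a half turn about z gives the same grasp; the last joint's range is limited). The gripper opens to 85 mm and grips with 20 to 120 N. Pads are 22 mm wide; open, the fingers measure 114 mm over their backs; the gripper's body (76 mm by 85 mm) begins 54 mm behind the grasp point. The pads swing forward as they close: fully open they stand 13 mm farther back than shut.
Start: joints at [-1.372, 0.536, -0.004, 1.538, 0.003, 1.067, -0.071], TCP at [0.17, 0.627, 0.231] pointing down, gripper open.
Joint ranges: [-2.7, 2.7], [-0.37, 2.16], [-1.27, 1.26], [0.24, 2.4], [-1.31, 4.45], [0.19, 1.91], [-2.76, 2.76]. Speed limits (rad/s): [2.39, 2.39, 3.14, 3.14, 3.14, 3.14, 3.14].

INTERFACE

Orientations are given as a unit quaternion [w, x, y, z].
In Python, from plant import bot gives the robot as it stands.
- The arm moves only by the shell command python3 -m creep 'ROWS' [FORCE]. ROWS is a JSON object whose one key "series" holds a list of rows, each a list of 5 numbers: the opening, from -1 (shut) to 1 (fully open), then the shift along the tool's x, y, z in cm, then the turn about the tool's z in rad. A call has 1 to 8 rows; each row is the pose to reach, as a shift and turn from the pose commanded when the call began, along the tool's axes at that moment; what a row does not reach only later rows make up. A row lasts 1/8 s, in which the tool goes at most 62.5 mm and 10.7 degrees, less where a joint would pass 70% of its speed; a pose out of reach is approached as far as the arm can. A call with a gripper value outside its range is refused whole. The fingers move at their own pace and stop on an object; FORCE is the grip in N (left out, the last holds). Time passes only in rows, so rows that repeat a pose let the fingers close. It gives the time, the measured TCP pose, the force, the opening and the grip force at its end, in the units of the state.
- bot.read_state(): the state, without advancing time (a new reading comes with each control period).
- bot.read_camera(name): name is "scene" or "top"; returns a dict with "color" (384x512x3 uint8, red, green, blue), "depth" (384x512 float32, m along the optical axis (not along the pixel's ray), 0 where there is no reading), "fx", "fy", "cx", "cy" (pixels), "view" (4x4, takes a point from world to camera coordinates). Camera axes: x right, y up, looking along -z (the intrinsics and any distortion apply to the point x, -y, -z); pixel columns grow to the right and rows downward; lengths in m; the calibration is good to about 2 mm. A picture is of the moment at which its call begins.
- bot.finish_job(): hands the job in; it is judged then, once.
The state is a dict: "time": time; "joint_pos": joint angles; "joint_vel": joint speeds; "joint_efforts": joint torques, N m; "tcp_pos": TCP position; "tool_rot": TCP orientation; "force": force on the tool from outside, world axes, zero at the start; "ft_torque": the same for the moment, N m; "gripper_width": finger opening in m; "grasp_force": force on a finger pad.
Only numpy, scipy, OpenCV 4.12 (cv2) and the standard library are available. Lean on these libraries where they do the work, as an engineer would, in place of code of your own. Each camera call takes 0.05 s, during which the arm holds its last target. There are 200 camera calls.

TASK

The larvae in the closed grey rearing box need feeding, so open it for me: feel along the plain strip on its top, on the side towards you, for the flush catch button, and press it in until the hatch springs ajar. Let go of the button, then push the hatch by its raised edge with a fingertip until it stands fully open and stays there. Don't bang on the box, lift it or shove it along, don't pinch the hatch, and leave the other things on the table alone.

Things in the scene. Friction and masses are not known exactly. Their poses are not given: they have to be found in the camera images.
- box: Plain grey rearing box on rubber feet, loose on the table, about 3.3 kg with the two jars in it; 260 (x) x 352 (y) x 100 mm high, always upright. Origin: centre of its underside; its -x side faces the robot within 0.25 rad. Its top: a fixed deck from x = -130 to -35 mm (z = 100 mm), then the hatch, shut and flush with the deck, from x = -34 to +124 mm, 349 mm wide, 6 mm thick.
- strip_mid (a point): Middle of the strip let into the deck, on its surface, 2 mm below the deck; axes as the box. It shows 73 (x) x 168 (y) mm and is rigid but for the catch button: same grey, flat, 34 (x) x 44 (y) mm in a hole 36 x 46, face 1.5 mm below the strip's. The button's centre lies on the strip's long middle line; how far to left or right (up to 45 mm) differs and is not reported.
- catch (a joint): The catch button, a sprung rocker (rad): 0 at rest, grows as pressed, stop 0.16. Its pivot is under the deck 44 mm beyond the button's centre, towards the hatch, so the side nearer the robot goes down most. Pressed at its centre it starts to give at about 3 N and needs about 8 N at the stop. It frees the hatch at about 0.1 rad (centre 4.5 mm down), surely at 0.14 (6 mm); springs back when let go.
- hatch (a joint): Hinge of the hatch (rad): 0 shut, stop 1.85 open. Axis along the box's y at x = +122, z = 97 mm of the box, on the far side; near edge 156 mm from it. Once freed, a spring pin lifts it to about 0.5 rad within a second (edge 75 mm above the deck). 0.23 kg, swings freely: let go before upright it falls back to 0.5; past 1.7 rad it falls on to its stop and stays.
- hatch_edge (a point): Middle of the hatch's near edge, at mid thickness; moves with the hatch.
- hatch_face: Upper (outer) face of the hatch, the upper 3 mm of its thickness. Origin on the hinge axis, in the middle of the width.
- hatch_liner: Underside of the hatch with its keeper strip, the lower 3 mm of its thickness. The keeper hangs 38 mm down, 23 mm behind the near edge, between y = -60 and +60 mm; the first 23 mm below the edge, and all beside it, are plain. Origin as for hatch_face.
- jar: Lidded clear jar of dark substrate standing on the table, 102 mm across, 73 mm high. Bystander. Origin: centre of its underside.
- canister: Clear square canister with a green lid, 68 x 58 x 113 mm high. Bystander. Origin: centre of its underside.
- bottle: Small brown dropper bottle, 34 mm across, 102 mm high. Bystander. Origin: centre of its underside.
- jelly: White jelly cup upside down, 46 x 57 x 36 mm high. Bystander. Origin: centre of its underside.
- gauge: Round dial hygrometer lying face up, 60 mm across, 19 mm high. Bystander. Origin: centre of its underside.

How it is judged:
By the outcome, as a careful person would: the job done as asked, in the order asked, and still so for the second after the job is handed in, with the robot touching nothing.
It also fails if it takes over 51 s, if anything falls off the work surface, if the arm or the gripper's body presses on something with over 40 N, if the wrist force passes 120 N, or if a joint passes its speed limit or range.

## Working session

There is one attempt and no reset: what is moved stays moved. The work goes in short steps, Python scripts to look and compute and a shell command to move; the robot and the scene stay as the last step left them, time stands still between calls to the robot, and variables do not carry over. Pictures are saved under pics/ and viewed, at most 10 in all, crops included, and the job is handed in when it is done.

```bash
ls; mkdir -p pics
python3 - <<'E'
from plant import bot
import cv2,numpy as np
s=bot.read_state();print({k:np.round(v,3).tolist() for k,v in s.items()})
for n in("scene","top"):
    c=bot.read_camera(n);np.savez("cam_"+n,**c);cv2.imwrite(f"pics/{n}0.png",c["color"][...,::-1])
    print(n,c["fx"],c["cx"],c["cy"],np.round(c["view"],3).tolist(),[k for k in c])
E
```

```text
pics
{'time': 0.0, 'joint_pos': [-1.372, 0.537, -0.004, 1.539, 0.003, 1.067, -0.071], 'joint_vel': [0.001, -0.0, 0.001, -0.001, 0.0, 0.001, -0.0], 'joint_efforts': [0.0, -58.342, 1.049, -25.909, 0.012, 0.01, -0.0], 'tcp_pos': [0.17, 0.627, 0.23], 'tool_rot': [-0.0, 0.132, 0.991, -0.001], 'force': [-0.036, -1.001, -0.116], 'ft_torque': [-0.01, 0.046, -0.017], 'grasp_force': 0.0, 'gripper_width': 0.086}
scene 490.5493671733395 251.62190739269198 185.85051804875616 [[0.882, -0.471, 0.001, -0.453], [0.332, 0.624, 0.708, -0.253], [-0.334, -0.624, 0.707, -1.604], [0.0, 0.0, 0.0, 1.0]] ['color', 'depth', 'fx', 'fy', 'cx', 'cy', 'view']
top 413.8269434114437 258.19949144254355 186.24141426519094 [[0.01, -1.0, -0.003, 0.011], [0.99, 0.009, 0.142, -0.534], [-0.142, -0.004, 0.99, -1.583], [0.0, 0.0, 0.0, 1.0]] ['color', 'depth', 'fx', 'fy', 'cx', 'cy', 'view']
```

View pics/scene0.png

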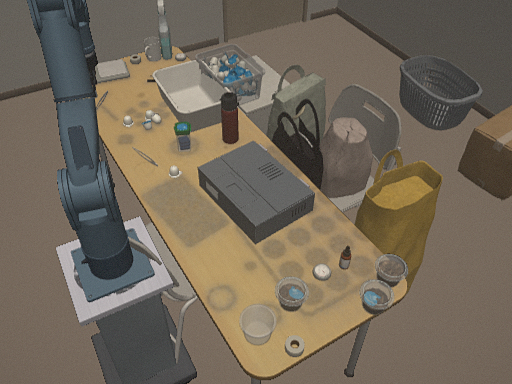

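View pics/top0.png

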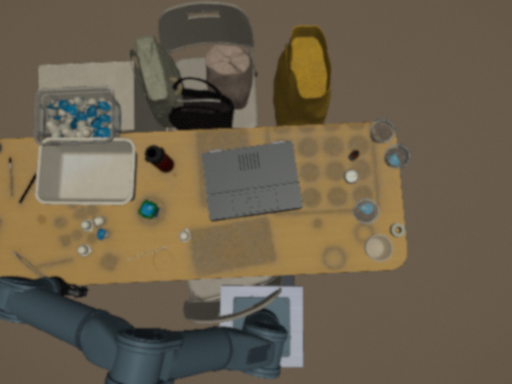

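```bash
cat > h.py <<'E'
import numpy as np,cv2
def world(c):
    h,w=c["depth"].shape;u,v=np.meshgrid(np.arange(w),np.arange(h));d=c["depth"]
    p=np.stack([(u-c["cx"])/c["fx"]*d,-(v-c["cy"])/c["fy"]*d,-d],-1)
    V=c["view"];return (p-V[:3,3])@V[:3,:3]
def plane(c,u,v,z):
    V=c["view"];R=V[:3,:3].T;o=-R@V[:3,3]
    r=R@np.array([(u-c["cx"])/c["fx"],-(v-c["cy"])/c["fy"],-1]);return o+r*(z-o[2])/r[2]
def proj(c,p):
    q=c["view"][:3,:3]@p+c["view"][:3,3];return c["fx"]*q[0]/-q[2]+c["cx"],c["fy"]*q[1]/q[2]+c["cy"]
E
python3 - <<'E'
from h import *
for n,(a,b,e,f) in {"scene":(190,130,330,250),"top":(190,130,315,230)}.items():
    c=dict(np.load(f"cam_{n}.npz"));P=world(c)
    m=((abs(P[...,2]-.1)<.012)&(c["depth"]>0)).astype(np.uint8)
    k,l,s,_=cv2.connectedComponentsWithStats(m);i=1+np.argmax([s[j,4] if abs(l.shape[1]/2-s[j,0]-s[j,2]/2)<60 else 0 for j in range(1,k)])
    m=l==i;q=P[m];print(n,m.sum(),s[i],np.median(q[:,2]))
    (cx,cy),wh,an=cv2.minAreaRect((q[:,:2]*1000).astype(np.float32));print(cx,cy,wh,an)
    uv=np.argwhere(m)[:,::-1].astype(np.float32);hull=cv2.convexHull(uv)
    ap=cv2.approxPolyDP(hull,5,True)[:,0];print([(tuple(t),plane(c,*t,.1)[:2].round(4).tolist()) for t in ap])
    g=c["color"][b:f,a:e,::-1];g=cv2.resize(g,None,fx=5,fy=5,interpolation=cv2.INTER_CUBIC);g=cv2.convertScaleAbs(g,alpha=1.8,beta=-40)
    cv2.imwrite(f"pics/{n}_crop.png",g)
E
```

```text
scene 5262 [ 198  140  117   88 5262] 0.10012311130958351
548.6972045898438 42.544677734375 (269.421142578125, 362.0752868652344) 8.958963394165039
[((np.float32(314.0), np.float32(193.0)), [0.6948, -0.1175]), ((np.float32(255.0), np.float32(227.0)), [0.4424, -0.1565]), ((np.float32(198.0), np.float32(166.0)), [0.397, 0.1968]), ((np.float32(253.0), np.float32(140.0)), [0.6439, 0.233])]
top 6248 [ 202  141  101   80 6248] 0.09990953215958051
552.194091796875 41.88752746582031 (263.4710388183594, 352.5475158691406) 8.602553367614746
[((np.float32(302.0), np.float32(207.0)), [0.4479, -0.1488]), ((np.float32(210.0), np.float32(220.0)), [0.3961, 0.1939]), ((np.float32(202.0), np.float32(153.0)), [0.6507, 0.2311]), ((np.float32(292.0), np.float32(141.0)), [0.7008, -0.1119])]
```

View pics/scene_crop.png

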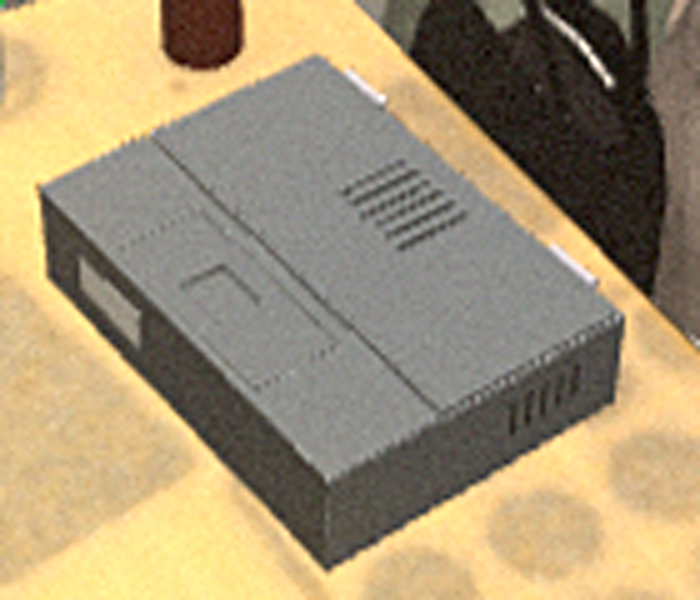

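View pics/top_crop.png

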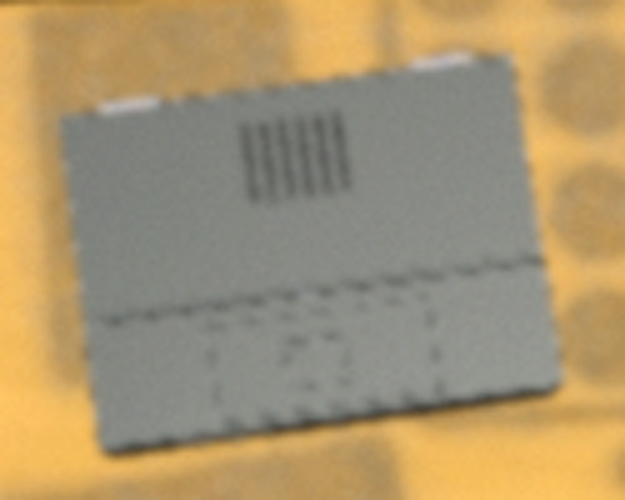

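Run:
```python
from h import *
c=dict(np.load("cam_scene.npz"));t=dict(np.load("cam_top.npz"));yaw=.152
C=np.array([.5495,.041]);R=np.array([[np.cos(yaw),-np.sin(yaw)],[np.sin(yaw),np.cos(yaw)]])
b=lambda p:((R.T@(p[:2]-C))*1000).round(1)
f=lambda x,y,a,d,cc,z:b(plane(cc,a+x/5-.4,d+y/5-.4,z))
for n,x,y,z in [("btn far-left",220,265,.098),("btn near-left",184,286,.098),("btn far-right",260,303,.098),("strip nl",118,247,.1),("strip fl",200,212,.1),("strip nr",255,388,.1),("strip fr",338,345,.1),("gap r",437,413,.1),("gap l",152,135,.1),("corner nr",330,482,.1),("nl",40,187,.1),("fl",322,55,.1),("fr",624,316,.1)]: print("S",n,f(x,y,190,130,c,z))
for n,x,y in [("btn fl",284,345),("btn fr",345,335),("strip l",212,358),("strip r",436,345),("gapl",105,322),("gapr",543,261),("nl",105,452),("nr",560,387),("fl",62,116),("fr",512,58)]: print("T",n,f(x,y,190,130,t,.1))
for bx,by in [(-86,0),(-86,6),(-16,100)]: print(C+R@np.array([bx,by])/1000)
```

```text
S btn far-left [-71.9  30.7]
S btn near-left [-104.2   28.7]
S btn far-right [-71.4 -16.6]
S strip nl [-120.5   87.2]
S strip fl [-53.1  82. ]
S strip nr [-122.2  -81. ]
S strip fr [-53.5 -82.6]
S gap r [ -38.5 -171.6]
S gap l [-33.9 171.8]
S corner nr [-131.7 -176.8]
S nl [-131.2  173.4]
S fl [123.3 170.3]
S fr [ 121.3 -178.8]
T btn fl [-68.4  29.2]
T btn fr [-67.4 -17.2]
T strip l [-70.4  83.9]
T strip r [-84.5 -83.7]
T gapl [-32.  159.9]
T gapr [ -33. -173.]
T nl [-128.8  172.1]
T nr [-128.9 -170.7]
T fl [129.6 172.5]
T fr [ 125.6 -173.9]
[0.46449156 0.02797828]
[0.46358307 0.0339091 ]
[0.51854294 0.13742438]
```

```bash
python3 -m creep '{"series":[[-1,-2.5,-3,0,0],[-1,-5.5,-6,0,0],[-1,-8.5,-9.5,0,0],[-1,-11.5,-13,0,0],[-1,-14.5,-16.5,0,0],[-1,-17.5,-20,0,0],[-1,-20,-23,0,0],[-1,-22,-25,0,0]]}' 20
```

```text
time: 1.1
tcp_pos: [0.3175, 0.3264, 0.2311]
tool_rot: [-0.0, 0.133, 0.991, -0.0]
force: [0.1, 1.0, -0.5]
gripper_width: 0.0
grasp_force: 0.0
```

```bash
python3 -m creep '{"series":[[-1,-2.5,-3,0,-0.05],[-1,-5.5,-6,1,-0.1],[-1,-8.5,-9.5,2,-0.15],[-1,-11.5,-13,3,-0.2],[-1,-14.5,-16.5,4,-0.27],[-1,-17.5,-20,5,-0.34],[-1,-20,-23,6,-0.4],[-1,-21.5,-24.7,7,-0.42]]}'; python3 -c "
from plant import bot;s=bot.read_state();print(s)"
```

```text
time: 2.1
tcp_pos: [0.4603, 0.0316, 0.1609]
tool_rot: [-0.0, -0.077, 0.997, -0.0]
force: [0.1, 0.7, -1.0]
gripper_width: -0.0001
grasp_force: 0.0
{'time': 2.1, 'joint_pos': array([-0.35734223,  0.32534033,  0.2265371 ,  2.09393215, -0.10664879,
        0.73303967,  1.66170649]), 'joint_vel': array([ 0.36999581,  0.24346703, -0.00542716, -0.08689014, -0.10430448,
       -0.14486645,  0.60055801]), 'joint_efforts': array([ -1.23541374, -40.38585305,   3.30894426, -19.29271817,
         0.25987962,   0.19648445,  -0.48928399]), 'tcp_pos': array([0.46031904, 0.03162315, 0.16086939]), 'tool_rot': array([-4.56246414e-05, -7.68378178e-02,  9.97043563e-01, -2.86181710e-04]), 'force': array([ 0.08397913,  0.74025471, -1.00508268]), 'ft_torque': array([0.03641209, 0.00855544, 0.00558299]), 'grasp_force': 0.0, 'gripper_width': -0.00013941529571463715}
```

```bash
python3 -m creep '{"series":[[-1,0,0.1,1.5,0],[-1,0,0.2,3,0],[-1,0,0.2,4.3,0],[-1,0,0.2,5,0],[-1,0,0.2,5.4,0],[-1,0,0.2,5.6,0],[-1,0,0.2,5.7,0],[-1,0,0.2,5.7,0]]}'
```

```text
time: 3.1
tcp_pos: [0.4597, 0.0358, 0.1045]
tool_rot: [0.0, -0.078, 0.997, 0.0]
force: [-0.3, -0.3, -0.6]
gripper_width: -0.0001
grasp_force: 0.0
```

```bash
python3 -m creep '{"series":[[-1,0,0,0.1,0],[-1,0,0,0.2,0],[-1,0,0,0.3,0],[-1,0,0,0.4,0],[-1,0,0,0.5,0],[-1,0,0,0.6,0],[-1,0,0,0.7,0],[-1,0,0,0.7,0]]}'
```

```text
time: 4.1
tcp_pos: [0.4595, 0.0358, 0.0972]
tool_rot: [-0.0, -0.078, 0.997, -0.0]
force: [0.1, 0.5, 0.5]
gripper_width: 0.0002
grasp_force: 0.0
```

```bash
python3 -m creep '{"series":[[-1,0,-0.1,0.05,0],[-1,0,-0.1,0.1,0],[-1,0,-0.1,0.2,0],[-1,0,-0.1,0.3,0],[-1,0,-0.1,0.4,0],[-1,0,-0.1,0.4,0]]}'
```

```text
time: 4.85
tcp_pos: [0.4597, 0.0348, 0.0933]
tool_rot: [-0.0, -0.078, 0.997, -0.0]
force: [-1.1, -0.7, 3.5]
gripper_width: -0.0001
grasp_force: 1.7
```

```bash
python3 -m creep '{"series":[[-1,0,0,0.1,0],[-1,0,0,0.2,0],[-1,0,0,0.2,0],[-1,0,0,0.2,0]]}'
python3 - <<'E'
from h import *
from plant import bot
c=bot.read_camera("scene");P=world(c)
for p in [(.55,.041),(.52,-.06),(.53,.12)]:
    u,v=map(round,proj(c,np.array([*p,.1])));print(P[v,u].round(3))
E
```

```text
time: 5.35
tcp_pos: [0.4596, 0.0347, 0.0914]
tool_rot: [-0.0, -0.077, 0.997, -0.0]
force: [-1.2, -0.3, 5.6]
gripper_width: -0.0002
grasp_force: 3.1
[0.559 0.06  0.077]
[ 0.521 -0.061  0.099]
[0.473 0.005 0.219]
```

```bash
python3 -m creep '{"series":[[-1,0,0,0.1,0],[-1,0,0,0.15,0],[-1,0,0,0.15,0],[-1,0,0,0.15,0]]}'
python3 - <<'E'
from h import *
from plant import bot
c=bot.read_camera("scene");P=world(c)
cv2.imwrite("pics/press.png",cv2.resize(c["color"][80:270,140:390,::-1],None,fx=3,fy=3))
E
```

```text
time: 5.9
tcp_pos: [0.4596, 0.0348, 0.0899]
tool_rot: [-0.0, -0.077, 0.997, 0.0]
force: [-1.4, -0.5, 7.0]
gripper_width: 0.0003
grasp_force: 3.5
```

View pics/press.png

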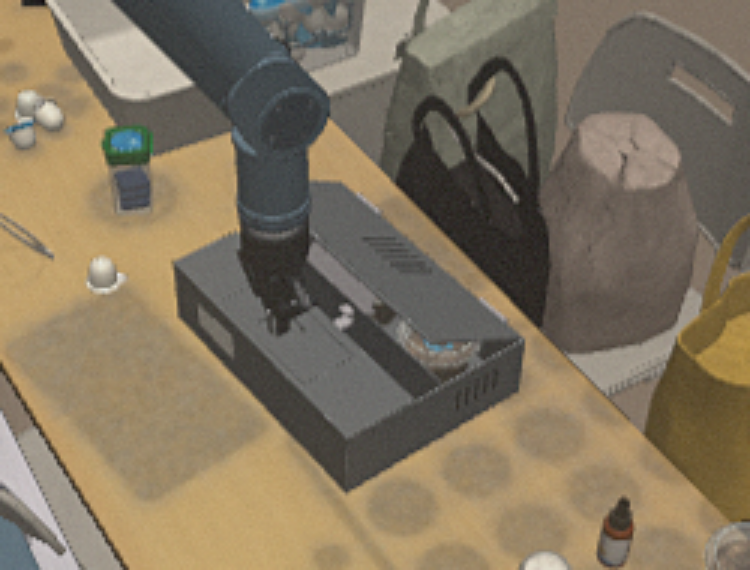

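```bash
python3 -m creep '{"series":[[-1,0,0,-0.7,0],[-1,0,0,-2,0],[-1,0,0,-4,0],[-1,0,-1,-6,0],[-1,0,-4,-6.4,0],[-1,0,-7,-6.5,0],[-1,0,-9,-6.5,0],[-1,0,-9.5,-6.5,0]]}'
python3 - <<'E'
from h import *
from plant import bot
yaw=.152;C=np.array([.5495,.041]);R=np.array([[np.cos(yaw),-np.sin(yaw)],[np.sin(yaw),np.cos(yaw)]])
print("tip box",R.T@(bot.read_state()["tcp_pos"][:2]-C))
for n in("top","scene"):
    c=bot.read_camera(n);P=world(c).reshape(-1,3)[c["depth"].ravel()>0]
    B=np.c_[(P[:,:2]-C)@R,P[:,2]]
    m=(B[:,0]>-40)&(B[:,0]<125)&(B[:,2]>.105)&(B[:,2]<.2)&(B[:,1]>0)&(B[:,1]<.16)
    q=B[m];print(n,m.sum(),np.polyfit(q[:,0],q[:,2],1),np.percentile(q,[1,99],axis=0).round(3).tolist())
E
```

```text
time: 6.95
tcp_pos: [0.4747, -0.0602, 0.1554]
tool_rot: [0.0, -0.076, 0.997, -0.0]
force: [0.2, -0.6, 0.8]
gripper_width: 0.0002
grasp_force: 0.0
tip box [-0.08925095 -0.08871359]
top 1479 [-0.08724355  0.14522439] [[-0.11, 0.002, 0.105], [0.399, 0.159, 0.176]]
scene 554 [-0.02776271  0.1359051 ] [[-0.623, 0.0, 0.105], [0.399, 0.157, 0.197]]
```

```bash
python3 -m creep '{"series":[[-1,-2,0,0,0],[-1,-4,0,0,0],[-1,-5,0,0,0],[-1,-5.5,0,0,0],[-1,-5.8,0,0,0],[-1,-5.8,0,0,0]]}'
python3 - <<'E'
from h import *
from plant import bot
c=bot.read_camera("top");P=world(c);m=(c["depth"]>0)&(P[...,2]>.2)&(P[...,2]<.8)&(P[...,0]>.62)&(abs(P[...,1]+.04)<.2)
print(m.sum(),P[m].min(0) if m.any() else 0, P[m].max(0) if m.any() else 0)
cv2.imwrite("pics/appr.png",cv2.resize(bot.read_camera("scene")["color"][80:270,140:390,::-1],None,fx=3,fy=3))
E
```

```text
time: 7.8
tcp_pos: [0.5314, -0.0501, 0.1547]
tool_rot: [-0.0, -0.077, 0.997, 0.0]
force: [0.9, 0.3, -0.1]
gripper_width: -0.0001
grasp_force: 0.0
0 0 0
```

View pics/appr.png

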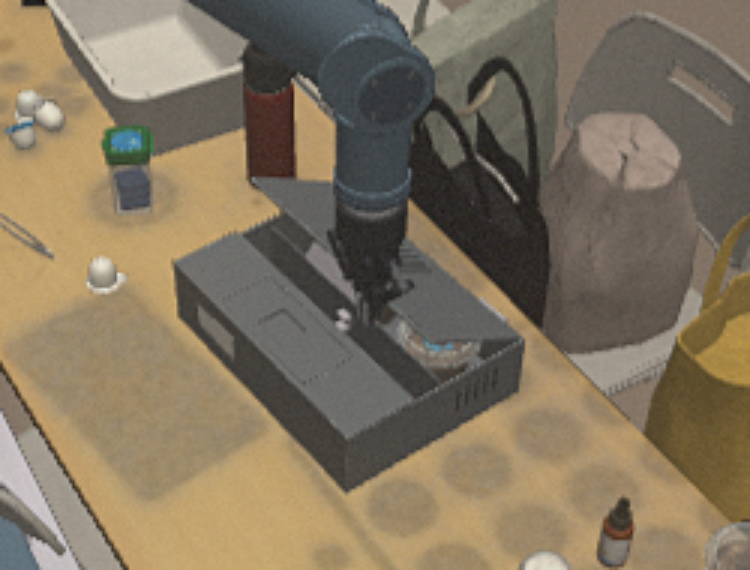

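```bash
python3 -m creep '{"series":[[-1,-0.4,0,0,0],[-1,-0.9,0,-0.6,0],[-1,-1.3,0,-1.3,0],[-1,-1.7,0,-1.9,0],[-1,-2.2,0,-2.5,0],[-1,-2.7,0,-3.1,0],[-1,-3.2,0,-3.7,0],[-1,-3.2,0,-3.7,0]]}'
python3 - <<'E'
from plant import bot
import cv2
cv2.imwrite("pics/push1.png",cv2.resize(bot.read_camera("scene")["color"][80:270,140:390,::-1],None,fx=3,fy=3))
E
```

```text
time: 8.9
tcp_pos: [0.5639, -0.0451, 0.1925]
tool_rot: [0.0, -0.078, 0.997, -0.0]
force: [-4.6, -0.4, 3.4]
gripper_width: -0.0004
grasp_force: 2.4
```

View pics/push1.png

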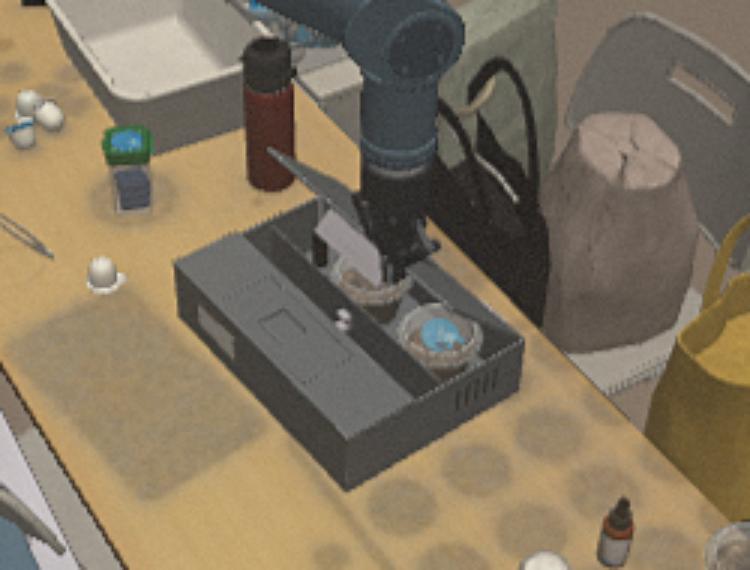

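```bash
python3 -m creep '{"series":[[-1,-0.4,0,-0.8,0],[-1,-1,0,-1.3,0],[-1,-1.6,0,-1.8,0],[-1,-2.2,0,-2.2,0],[-1,-2.9,0,-2.6,0],[-1,-3.6,0,-3,0],[-1,-4.3,0,-3.3,0],[-1,-5,0,-3.6,0]]}'
```

```text
time: 9.95
tcp_pos: [0.6134, -0.0372, 0.2279]
tool_rot: [0.0, -0.078, 0.997, -0.0]
force: [-1.3, 0.2, 0.6]
gripper_width: 0.0002
grasp_force: 0.5
```

```bash
python3 -m creep '{"series":[[-1,-0.8,0,-0.2,0],[-1,-1.5,0,-0.4,0],[-1,-2.3,0,-0.6,0],[-1,-3,0,-0.7,0],[-1,-3.8,0,-0.8,0],[-1,-4.5,0,-0.8,0],[-1,-5.2,0,-0.8,0],[-1,-5.8,0,-0.8,0]]}'
```

```text
time: 10.95
tcp_pos: [0.6705, -0.0283, 0.2357]
tool_rot: [-0.0, -0.078, 0.997, 0.0]
force: [-0.3, -0.9, -0.8]
gripper_width: 0.0001
grasp_force: 0.1
```

```bash
python3 -m creep '{"series":[[-1,-0.5,0,0,0],[-1,-1,0,0,0],[-1,-1.5,0,0,0],[-1,-2,0,0,0],[-1,-2.5,0,0,0],[-1,-3,0,0,0],[-1,-3.3,0,0,0],[-1,-3.3,0,0,0]]}';python3 - <<'E'
from plant import bot
import cv2
cv2.imwrite("pics/push2.png",cv2.resize(bot.read_camera("scene")["color"][80:270,140:390,::-1],None,fx=3,fy=3))
E
```

```text
time: 11.95
tcp_pos: [0.7028, -0.0233, 0.2357]
tool_rot: [-0.0, -0.078, 0.997, -0.0]
force: [-0.1, 0.1, -0.7]
gripper_width: -0.0004
grasp_force: 0.0
```

View pics/push2.png

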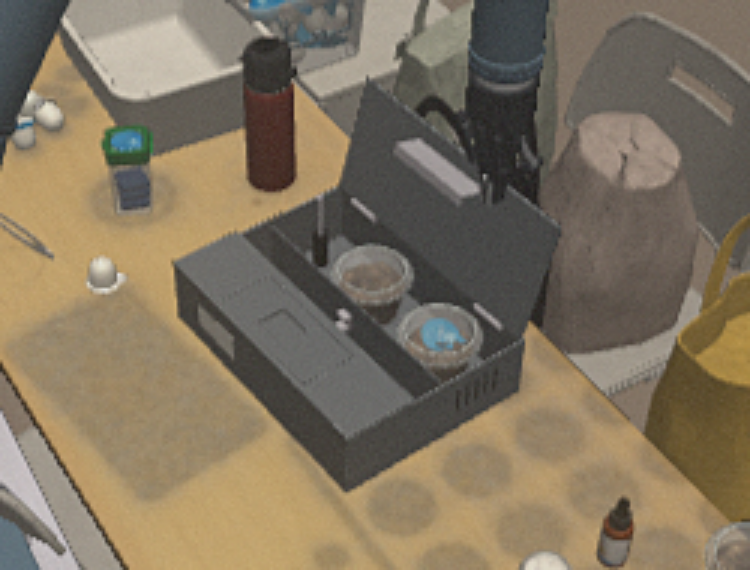

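```bash
python3 -m creep '{"series":[[-1,0.5,0,0,0],[-1,2,0,0,0],[-1,4,0,-1,0],[-1,7,0,-3,0],[-1,10,0,-5,0],[-1,13,0,-7,0],[-1,15,0,-8,0],[-1,15,0,-8,0]]}';python3 - <<'E'
from h import *
from plant import bot
yaw=.152;C=np.array([.5495,.041]);R=np.array([[np.cos(yaw),-np.sin(yaw)],[np.sin(yaw),np.cos(yaw)]])
c=bot.read_camera("scene");P=world(c).reshape(-1,3)[c["depth"].ravel()>0]
B=np.c_[(P[:,:2]-C)@R,P[:,2]]
m=(B[:,0]>.11)&(B[:,0]<.19)&(B[:,2]>.12)&(B[:,2]<.24)&(B[:,1]>.07)&(B[:,1]<.165)
q=B[m];k=np.polyfit(q[:,2],q[:,0],1);print(m.sum(),k,"theta",np.pi/2+np.arctan(k[0]))
cv2.imwrite("pics/end.png",cv2.resize(c["color"][80:270,140:390,::-1],None,fx=3,fy=3))
E
```

```text
time: 13.0
tcp_pos: [0.5537, -0.0471, 0.317]
tool_rot: [0.001, -0.077, 0.997, 0.0]
force: [0.6, 0.8, -0.2]
gripper_width: 0.0003
grasp_force: 0.0
103 [0.24390144 0.09547292] theta 1.8100269876199526
```

View pics/end.png

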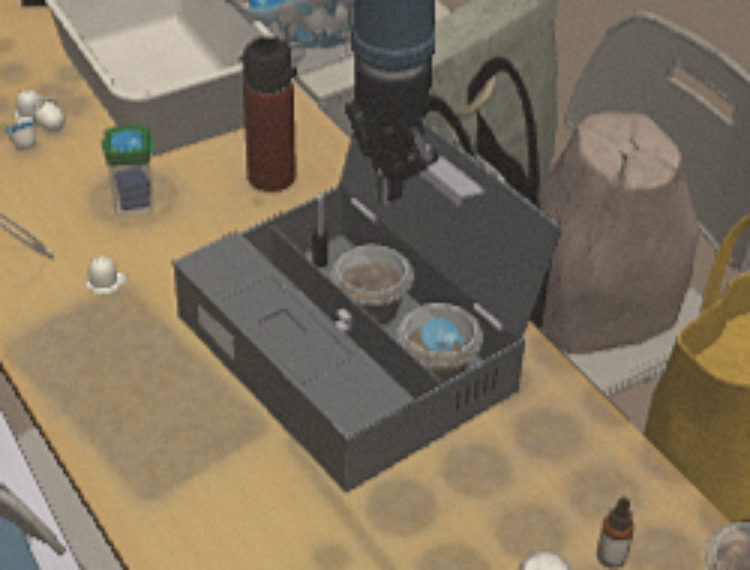

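The picture shows the hatch standing open on its stop at about 1.81–1.85 rad (edge running from about (365,130) to (560,235)). The gripper is clear of it, and the box has not moved.

```bash
python3 -c "
from plant import bot;print(bot.finish_job())"
```

```text
the job is handed in; nothing more can be done
None
```

The rearing box is open: I pressed the catch, let it go, then pushed the hatch by its edge until it stood fully open on its stop (measured about 1.81 rad). I backed the arm clear and handed the job in at about 13 s; no verdict came back.

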